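# Roll the shelf's edge strip flush and close the cover

### The arm

A 6-joint arm with a two-finger parallel gripper is mounted at the origin on the work surface. World frame = base frame: x ahead of the robot, y to its left, z up, the work surface at z = 0. Lengths are in mm, angles in rad, forces in N, time in s.
With the tool pointing down it reaches from about 350 to 975 mm from the base axis. Payload 7.1 kg.
Tool frame: the origin (TCP) lies midway between the tips of the shut fingers; the grasp point (between the pads) lies 19 mm behind it (ctrl.grip_point_offset is the distance from the TCP to the grasp point, in mm); z points along the fingers, y is the line along which they close (so a half turn about z gives the same grasp; the last joint's range is limited). The gripper opens to 88 mm and grips with 3 to 60 N. Pads are 20 mm wide; open, the fingers measure 115 mm over their backs; the gripper's body (75 mm by 178 mm) begins 61 mm behind the grasp point.
Start: joints at [-1.198, 0.423, 1.63, -0, 1.089, -0.019], TCP at [238.674, -577.615, 222.675] pointing down, gripper open.
Joint ranges: [-3, 3], [-0.9, 2.11], [0.09, 2.58], [-1.31, 4.45], [0.11, 2.69], [-2.54, 2.54]. Speed limits (rad/s): [2.39, 2.39, 3.01, 3.14, 3.14, 3.14].

### API

Orientations are given as a rotation vector (axis times angle).
In Python, from workcell import get_obs, optics, close_job, spotter, ctrl gives the robot as it stands. The module is installed in compiled form; this text tells all that it offers.
- The arm moves only by the tool move_arm, never from a script. Its argument "rows" is a list of rows, each a list of 5 numbers: the shift along the tool's x, y, z in cm, then the turn about the tool's z in degrees, then the opening in per cent of the stroke, from 0 (shut) to 100 (fully open). A call has 1 to 10 rows; each row shifts and turns the commanded pose from where the row before left it, along the tool's axes as they then stand; what a row does not reach is not made up. A row lasts 1/8 s, in which the tool goes at most 62.5 mm and 10.7 degrees, less where a joint would pass 70% of its speed; a pose out of reach is approached as far as the arm can. A call with a gripper value outside its range is refused whole. The fingers move at their own pace and stop on an object; the grip force is fixed at half the most. Time passes only in rows, so rows that do not move let the fingers close. It gives the time, the measured TCP pose, the force, the opening and the grip force at its end, in the units of the state.
- get_obs(): the state, without advancing time (a new reading comes with each control period).
- optics.get_image(name): name is "scene" or "top" or "wrist"; returns the picture (400x640x3 uint8, blue, green, red); there is no depth.
- optics.calibration(name): a dict with "camera_matrix" (3x3 intrinsics, pixels), "xyz" and "orientation" of the camera in the world. Camera axes: x right, y down, z forward; pixel columns grow to the right and rows downward; lengths in mm; the calibration is good to about 2 mm. A picture is of the moment at which its call begins: read the wrist's pose just before it. calibration takes no time and is no camera call; for the wrist camera it gives the pose at the moment of the call.
- close_job(): hands the job in; it is judged then, once.
Trained networks look in the newest picture that a camera, given by its name, has taken for a name from the list of things; names that differ only in an ending like _2 or _b are one class to them, and where a whole thing is asked for, a point or a joint stands for the part that bears it (a point fixed in the world has none). Each returns a list of dicts, best first, with "conf" (0 to 1); they miss things now and then, are a little off and sometimes report something else, mostly with a low value. They report only what shows in the picture. A call takes as long as a camera call. They do not tell look-alikes from the thing itself.
- spotter.find_in(camera, label): "point" ([column, row] in pixels, amid what is visible of it).
- spotter.regions_of(camera, label): "region" (400x640 bool, what is visible of it) and "point" ([column, row] in pixels, amid what is visible of it).
The state is a dict: "t": time; "qpos": joint angles; "qvel": joint speeds; "joint_torque": joint torques, N m; "ee_pos": TCP position; "orientation": TCP orientation; "ft_force": force on the tool from outside, world axes, zero at the start; "moment": the same for the moment, N m; "width": finger opening in mm; "grasp_force": force on a finger pad.
Only numpy, scipy, OpenCV 4.12 (cv2) and the standard library are available. Lean on these libraries where they do the work, as an engineer would, in place of code of your own. Each camera call takes 0.05 s, during which the arm holds its last target. There are 200 camera calls.

### The job

Take the hand roller from its stand and roll its wheel firmly along the dark edge strip of the white panel until all six blocks are flush with the panel; do it with the roller, not with the fingers, and without crushing the panel. Once the strip is flush, lower the hinged cover gently onto its stop, without slamming it, and leave the roller standing back in its stand. Leave everything else on the bench where it is.

Things in the scene. Friction and masses are not known exactly. Their poses are not given: they have to be found in the camera images.
- roller_grip (a point): centre of the hand roller's upright orange handle: 34 mm along x, 26 mm along y, 52 mm tall; grip it from above across the 26 mm, fingers closing along y. Below it a plate of 78 (x) x 64 (y) x 8 mm, its top 26 mm under this point; fingertips may rest and push on it. The tool is the same either way round
- roller: hand roller, 0.35 kg, standing wheel down in its stand. Origin: the wheel's lowest point, 82 mm straight under the handle's centre; z up the handle. A fork under the plate carries a black rubber wheel, 44 mm in diameter, 32 mm wide, centred under the handle; its axle lies along x, so it rolls along y
- wheel (a joint): turning angle of the roller's wheel (rad), free and without limit, 0 at the start. It has to roll along the strip by at least a third of a turn, in either direction, while the strip goes home
- stand_top (a point): fixed pale wooden stand of the roller, 100 (x) x 90 (y) mm. Point midway between its two cheeks at their top height, 65 mm above the table. The cheeks run along y, 60 mm apart inside, open at both y ends. The roller's plate rests on them (its underside at this height), the wheel hangs between them, roller x along stand x
- jig: fixed jig, a white panel (240 mm along y, x to +111 mm) lying on it. Origin at table level straight below the middle of the dark edge strip; y along the strip, x away from the robot, z up. Panel height is NOT measured: its top at the strip's middle is 50 to 68 mm above the table and slopes along y by up to 0.05 rad either way: feel for it. Pressing over 40 N spoils it
- cover (a joint): angle of the hinged cover (rad): 0 = closed, level on its stop over the strip; grows as it opens upwards about the hinge beyond the panel. Starts at 1.3 to 1.45, nearly upright. The hinge is stiff: the cover stays where it is left (about 4 N at the bar moves it)
- cover_hinge (a point): middle of the cover's hinge line, fixed, 87 mm above the table, 150 mm along x from the jig's origin; the hinge line lies along this point's y; axes as the jig's. The closed cover reaches from here towards the robot (-x)
- cover_bar (a point): middle of the outer face (top face when closed) of the cover's blue bar, 22 mm wide, 14 mm thick, 280 mm long, parallel to the hinge line and 170 mm from it. The clear sheet between bar and hinge has its outer face 6 mm lower and is as good to push on. x points from bar to hinge, z out of the outer face
- strip1 (a joint): how far block 1 of the dark strip is pressed in (m): 0 = 5 mm proud of the panel, 0.005 = flush and home. Block centred at jig y = -75 mm, 29 mm long, 20 mm wide (jig x -10 to +10). It takes about 9 N straight down to sink (press with 12 to 25 N) and stays where it is left. Beyond the strip a flush pale corner block runs on to jig y = -120 mm
- strip2 (a joint): how far block 2 of the dark strip is pressed in (m): 0 = 5 mm proud of the panel, 0.005 = flush and home. Block centred at jig y = -45 mm, 29 mm long, 20 mm wide (jig x -10 to +10). It takes about 9 N straight down to sink (press with 12 to 25 N) and stays where it is left.
- strip3 (a joint): how far block 3 of the dark strip is pressed in (m): 0 = 5 mm proud of the panel, 0.005 = flush and home. Block centred at jig y = -15 mm, 29 mm long, 20 mm wide (jig x -10 to +10). It takes about 9 N straight down to sink (press with 12 to 25 N) and stays where it is left.
- strip4 (a joint): how far block 4 of the dark strip is pressed in (m): 0 = 5 mm proud of the panel, 0.005 = flush and home. Block centred at jig y = 15 mm, 29 mm long, 20 mm wide (jig x -10 to +10). It takes about 9 N straight down to sink (press with 12 to 25 N) and stays where it is left.
- strip5 (a joint): how far block 5 of the dark strip is pressed in (m): 0 = 5 mm proud of the panel, 0.005 = flush and home. Block centred at jig y = 45 mm, 29 mm long, 20 mm wide (jig x -10 to +10). It takes about 9 N straight down to sink (press with 12 to 25 N) and stays where it is left.
- strip6 (a joint): how far block 6 of the dark strip is pressed in (m): 0 = 5 mm proud of the panel, 0.005 = flush and home. Block centred at jig y = 75 mm, 29 mm long, 20 mm wide (jig x -10 to +10). It takes about 9 N straight down to sink (press with 12 to 25 N) and stays where it is left. Beyond the strip a flush pale corner block runs on to jig y = +120 mm
- glue_tin: bystander: yellow paint tin, 76 mm across, 100 mm tall; leave it where it is
- tape: bystander: red tape roll lying flat, 96 mm across, 45 mm tall; leave it where it is
- mallet: bystander: hammer lying on the bench; leave it where it is
- spray: bystander: green bottle with red cap, 60 mm across, 170 mm tall; leave it where it is
- jar: bystander: grey glass jar with a white lid, 70 mm across, 90 mm tall; leave it where it is
- blank: bystander: pale wooden blank, 70 x 200 x 22 mm; leave it where it is
- driver: bystander: screwdriver lying on the bench; leave it where it is
- cup: bystander: white mug, 80 mm across, 90 mm tall; leave it where it is
Not all that is in view belongs to the job. Several things look just like the part that bears stand_top: the one meant starts nearest to the robot's base.

How it is judged (in metres and radians):
On the way, in this order (a step that is already met when the one before it is completed fails the run):
1. all six blocks of the strip are flush, the wheel having rolled at least a third of a turn (value of joint each of strip1, strip2, strip3, strip4, strip5, strip6 above 0.0035 m and (value of joint wheel above 2 rad or value of joint wheel below -2 rad)), for 0.1 s.
2. the cover is down on its stop (value of joint cover below 0.06 rad), for 0.2 s.
At the end, for the whole second after the job is handed in: All six blocks are within 1.5 mm of flush, the cover is closed to within 0.06 rad, and the roller stands at rest in its stand: upright within 0.12 rad, within 25 mm of the stand's middle, its plate down on the cheeks (value of joint each of strip1, strip2, strip3, strip4, strip5, strip6 above 0.0035 m and value of joint cover below 0.06 rad and horizontal distance between roller_grip and stand_top below 0.025 m and z of roller_grip in the frame of stand_top between 0.026 and 0.042 m and angle between roller_grip's own z axis and vertical below 0.12 rad and linear speed of roller below 0.02 m/s); the robot touches nothing.
It fails at once if the fingers press on the jig, its panel or strip (over 3 N) (contact force between the fingers and jig above 3 N).
It fails at once if the roller is pressed on the panel with over 40 N (contact force between roller and jig above 40 N).
It fails at once if the cover is slammed: it closes faster than 2 rad/s (velocity of joint cover below -2 rad/s).
It fails at once if a bystander is moved by more than 30 mm (distance of any of glue_tin, tape, mallet, spray, jar, blank, driver, cup from where it was at the start of the episode above 0.03 m).
It also fails if it takes over 72 s, if anything falls off the work surface, if the arm or the gripper's body presses on something with over 40 N, if the wrist force passes 120 N, or if a joint passes its speed limit or range.

## Working session

There is one attempt and no reset: what is moved stays moved. The work goes in short steps, Python scripts to look and compute and a tool call to move; the robot and the scene stay as the last step left them, time stands still between calls to the robot, and variables do not carry over. Pictures are saved under pics/ and viewed, at most 10 in all, crops included, and the job is handed in when it is done.

Besides the shell and the picture viewer there is one more tool, called after "Call:" as name(argument=value, ...), one argument or row to a line, values as JSON. move_arm: Moves the arm, as the interface text tells. Its arguments: {"type":"object","properties":{"rows":{"type":"array","items":{"type":"array","items":{"type":"number"}}}},"required":["rows"]}

```bash
mkdir -p pics
cat > h.py <<'E'
import numpy as np, cv2
from scipy.spatial.transform import Rotation as R
from workcell import get_obs, optics, close_job, spotter, ctrl
def cam(n):
    c=optics.calibration(n); o=np.array(c["orientation"],float)
    Rm=R.from_rotvec(o).as_matrix() if o.size==3 else o.reshape(3,3)
    return np.array(c["camera_matrix"]),np.array(c["xyz"],float),Rm
def to_z(n,p,z,c=None):
    K,t,Rm=c or cam(n); d=Rm@np.linalg.solve(K,[p[0],p[1],1.]); return t+d*(z-t[2])/d[2]
def px(n,X,c=None):
    K,t,Rm=c or cam(n); q=K@(Rm.T@(np.array(X,float)-t)); return q[:2]/q[2]
E
python3 - <<'E'
from h import *
for n in("top","scene"):
    im=optics.get_image(n); cv2.imwrite(f"pics/{n}0.png",im)
    K,t,Rm=cam(n); print(n,K[0,0],t,Rm[:,2])
    for l in("roller","roller_grip","stand_top","jig","cover_bar","cover","strip1","strip6"):
        try: print(l,[(np.round(r["point"]).tolist(),round(r["conf"],2)) for r in spotter.find_in(n,l)])
        except Exception as e: print(l,e)
print(get_obs())
E
```

```text
top 455.4099933237522 [ 410.94639585  -98.38825104 1689.93745809] [ 0.09006947  0.01629969 -0.99580209]
roller [([398.0, 216.0], 0.6)]
roller_grip [([395.0, 214.0], 0.61)]
stand_top [([406.0, 211.0], 0.66), ([480.0, 262.0], 0.58)]
jig [([314.0, 211.0], 0.85), ([317.0, 187.0], 0.51)]
cover_bar [([315.0, 185.0], 0.92), ([208.0, 238.0], 0.66)]
cover [([310.0, 185.0], 0.79)]
strip1 [([312.0, 224.0], 0.52), ([314.0, 226.0], 0.51), ([323.0, 230.0], 0.5), ([332.0, 230.0], 0.49)]
strip6 [([312.0, 224.0], 0.52), ([314.0, 226.0], 0.51), ([323.0, 230.0], 0.5), ([332.0, 230.0], 0.49)]
scene 404.0566733795219 [ 994.71559489  726.30290173 1119.96675184] [-0.32382008 -0.59213482 -0.73791389]
roller [([293.0, 153.0], 0.68)]
roller_grip [([289.0, 152.0], 0.69)]
stand_top [([300.0, 110.0], 0.66), ([286.0, 162.0], 0.55)]
jig [([331.0, 224.0], 0.95), ([286.0, 161.0], 0.7)]
cover_bar [([308.0, 191.0], 0.94), ([371.0, 356.0], 0.59)]
cover [([306.0, 191.0], 0.88)]
strip1 [([352.0, 220.0], 0.57), ([349.0, 211.0], 0.36)]
strip6 [([352.0, 220.0], 0.57), ([349.0, 211.0], 0.36)]
{'t': 0.9, 'qpos': array([-1.19798173e+00,  4.23084353e-01,  1.62988179e+00, -1.73735879e-06,
        1.08858608e+00, -1.89800710e-02]), 'qvel': array([ 0.00132834, -0.00144668,  0.00078843, -0.00022697, -0.00097004,
        0.00019516]), 'joint_torque': array([-6.38710299e-04, -5.44566000e+01, -2.74049824e+01,  6.44275686e-02,
        1.67555187e-02, -2.93309995e-06]), 'ee_pos': array([ 238.68983653, -577.62684027,  222.6920073 ]), 'orientation': array([3.08146512e+00, 6.11494357e-01, 8.79598380e-06]), 'ft_force': array([ 0.09220926, -1.25106208, -0.08377509]), 'moment': array([-0.0196209 ,  0.02374783,  0.01683655]), 'grasp_force': 0.0, 'width': 87.9866190898413}
```

Run:
```python
import cv2
im=cv2.imread("pics/top0.png")[120:320,190:510]; cv2.imwrite("pics/top0c.png",cv2.resize(im,(800,500),interpolation=cv2.INTER_CUBIC))
im=cv2.imread("pics/scene0.png")[50:290,180:500]; cv2.imwrite("pics/sc0c.png",cv2.resize(im,(800,600),interpolation=cv2.INTER_CUBIC))
```

```text
(no output)
```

View pics/top0c.png

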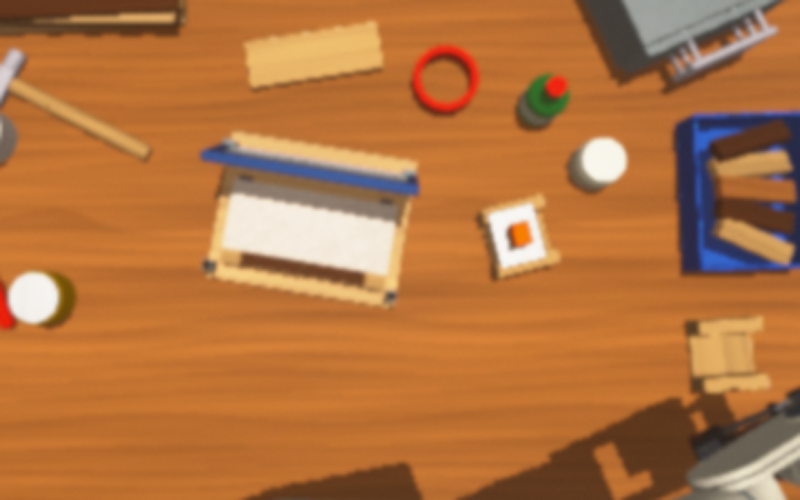

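View pics/sc0c.png

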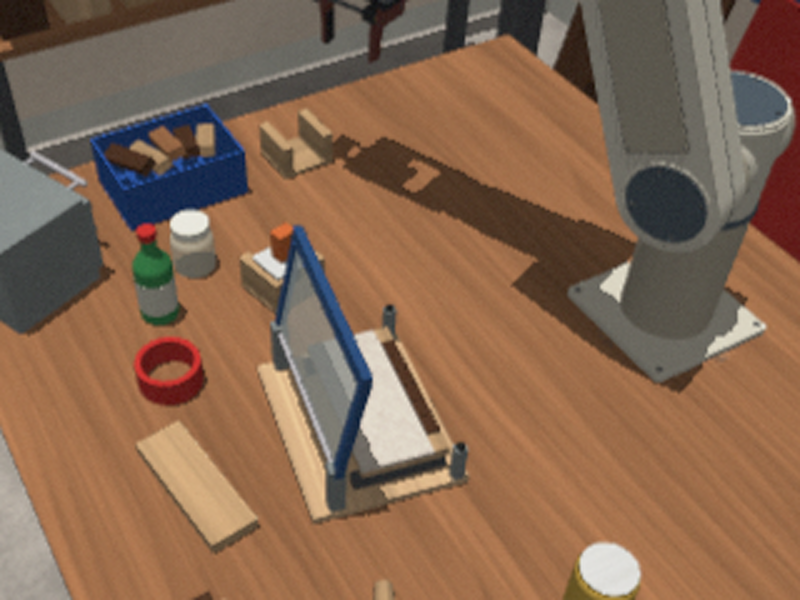

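The top crop shows two wooden stands: A with the roller in it (full-image pixel 398,214) and B, empty (481,261). The jig strip is around (313,228), and the cover bar is upright at about (315,188). I'll compute positions to see which stand is nearer the base.

Run:
```python
from h import *
im=optics.get_image("top"); c=cam("top")
print("base px",px("top",[0,0,0],c))
for r in spotter.regions_of("top","stand_top"): 
    p=to_z("top",r["point"],65,c); print("stand",r["point"],p,np.hypot(*p[:2]),r["region"].sum(), [cv2.minAreaRect(np.argwhere(r["region"])[:,::-1].astype(np.float32))])
hsv=cv2.cvtColor(im,cv2.COLOR_BGR2HSV)
def pts(lo,hi,box):
    m=cv2.inRange(hsv,lo,hi); u0,v0,u1,v1=box; k=np.zeros_like(m); k[v0:v1,u0:u1]=m[v0:v1,u0:u1]; return np.argwhere(k)[:,::-1].astype(np.float32)
o=pts((3,200,190),(14,255,255),(385,200,410,225)); print("orange",len(o),o.mean(0) if len(o) else 0)
w=pts((0,0,170),(180,60,255),(380,195,415,235)); print("plate",len(w),cv2.minAreaRect(w))
b=pts((100,120,60),(130,255,255),(265,170,365,205)); print("bar",len(b),cv2.minAreaRect(b))
w=pts((0,0,150),(180,50,255),(270,195,360,235)); print("panel",len(w),cv2.minAreaRect(w))
d=pts((0,60,20),(14,255,110),(285,215,345,240)); print("strip",len(d),cv2.minAreaRect(d),d.min(0),d.max(0))
def tp(p,z):return to_z("top",p,z,c).round(1)
if len(o):print("grip",tp(o.mean(0),150))
print("strip mid",tp(cv2.minAreaRect(d)[0],62)); B=cv2.boxPoints(cv2.minAreaRect(d)); print([tp(x,62) for x in B])
print("panelbox",[tp(x,59) for x in cv2.boxPoints(cv2.minAreaRect(w))])
print("barbox",[tp(x,255) for x in cv2.boxPoints(cv2.minAreaRect(b))])
c2=[ (480,215),(545,200),(495,275),(558,258)]
print("cheeks",[tp((190+u/2.5,120+v/2.5),65) for u,v in c2])
```

```text
base px [307.35667505 353.98579146]
stand [478.8, 264.6] [ 310.77463985 -612.76931569   65.        ] 687.0714016911282 787 [((480.694091796875, 261.52349853515625), (29.22136688232422, 30.908689498901367), 85.60128784179688)]
stand [399.8, 227.3] [ 448.01108524 -340.91684268   65.        ] 562.9726690683248 261 [((396.8235778808594, 213.7941436767578), (29.10427474975586, 27.406524658203125), 75.96376037597656)]
orange 19 [397.3158  213.47368]
plate 327 ((396.05889892578125, 213.73532104492188), (22.313274383544922, 18.675241470336914), 75.96376037597656)
bar 220 ((313.5287780761719, 188.32955932617188), (84.33892059326172, 2.625185966491699), 9.5829439163208)
panel 1431 ((313.0970458984375, 212.8566436767578), (65.8160171508789, 21.97382926940918), 10.124671936035156)
strip 52 ((310.5675354003906, 227.09457397460938), (45.538516998291016, 1.6439896821975708), 9.462322235107422) [288. 223.] [333. 231.]
grip [ 492.8 -321.6  150. ]
strip mid [456.2 -23.7  62. ]
[array([468.5,  56.9,  62. ]), array([474.3,  55.8,  62. ]), array([ 443.9, -104.1,   62. ]), array([ 438.1, -103. ,   62. ])]
panelbox [array([491.9,  89.9,  59. ]), array([569.5,  74.9,  59. ]), array([ 522.2, -157.2,   59. ]), array([ 445.1, -141.3,   59. ])]
barbox [array([595. ,  88.1, 255. ]), array([603.2,  86.6, 255. ]), array([ 551.8, -176.3,  255. ]), array([ 543.7, -174.7,  255. ])]
cheeks [array([ 525.3, -280.5,   65. ]), array([ 544.6, -373.8,   65. ]), array([ 439.4, -298.8,   65. ]), array([ 461.4, -388.9,   65. ])]
```

```bash
cat >> h.py <<'E'
def go(target,yaw=None):
    """cm deltas in tool axes (before turn) to world target; turn deg so tool x heads to yaw (deg)"""
    o=get_obs(); Rm=R.from_rotvec(o["orientation"]).as_matrix(); d=Rm.T@(np.array(target)-o["ee_pos"])/10
    y=np.degrees(np.arctan2(Rm[1,0],Rm[0,0])); print("pos",o["ee_pos"].round(1),"toolx yaw",round(y,2),"tilt",np.degrees(np.arccos(-Rm[2,2])).round(2),"F",o["ft_force"].round(1),"t",o["t"])
    print(" d cm",d.round(2),"turn",None if yaw is None else round(y-yaw,2))
E
python3 - <<'E'
from h import *
c=cam("top"); tp=lambda p,z:to_z("top",p,z,c).round(1)
print(tp((397.3,213.5),125),tp((396.06,213.7),73))
K,t,Rm=cam("wrist"); o=get_obs(); T=R.from_rotvec(o["orientation"]).as_matrix()
print("cam in tool",T.T@(t-o["ee_pos"]),(T.T@Rm).round(2),K[0,0])
go([430,-330,300],13.5)
E
```

```text
[ 494.1 -325.2  125. ] [ 496.2 -328.3   73. ]
cam in tool [  76.27217584    0.27387936 -162.1250799 ] [[-0.   -0.96 -0.28]
 [ 1.   -0.    0.  ]
 [-0.   -0.28  0.96]] 297.9392128391342
pos [ 238.7 -577.6  222.7] toolx yaw 22.45 tilt 0.0 F [-0.   1.2  0.7] t 1.0
 d cm [ 27.14 -15.58  -7.73] turn 8.95
```

Call:
move_arm(
  rows=[
    [5,-2.3,-0.3,0,100],
    [5,-2.3,-0.3,0,100],
    [5,-2.3,-0.3,0,100],
    [5,-2.3,-0.3,0,100],
    [5,-2.3,-0.3,0,100],
    [4.7,-2.4,-0.2,0,100],
    [0,0,0,9,100],
    [0,0,0,0,100],
  ],
)

```text
t: 2.0
ee_pos: [460.5, -335.2, 239.7]
orientation: [3.119, 0.372, 0.0]
ft_force: [0.0, 0.5, -0.3]
width: 87.9
grasp_force: 0.0
```

Run:
```python
from h import *
c=cam("wrist"); im=optics.get_image("wrist"); cv2.imwrite("pics/w1.png",im)
for l in("roller_grip","stand_top"): print(l,[(r["point"],round(r["conf"],2)) for r in spotter.find_in("wrist",l)])
hsv=cv2.cvtColor(im,cv2.COLOR_BGR2HSV)
m=cv2.inRange(hsv,(3,200,150),(14,255,255)); n,lab,st,ce=cv2.connectedComponentsWithStats(m)
for i in range(1,n):
    if st[i,4]>100: r=cv2.minAreaRect(np.argwhere(lab==i)[:,::-1].astype(np.float32)); print(st[i],ce[i],r,to_z("wrist",ce[i],125,c))
go([494,-325,80],13.5)
print("expected px grip",px("wrist",[494,-325,125],c))
```

```text
roller_grip [([316.6, 157.4], 0.8), ([348.8, 142.2], 0.21)]
stand_top [([347.7, 148.5], 0.96), ([460.7, 280.4], 0.81)]
pos [ 459.7 -336.2  239.6] toolx yaw 13.55 tilt 0.01 F [-0.1 -0.4  0.2] t 2.15
 d cm [ 3.59 -0.28 15.96] turn 0.05
expected px grip [311.0726549  161.05560162]
```

View pics/w1.png

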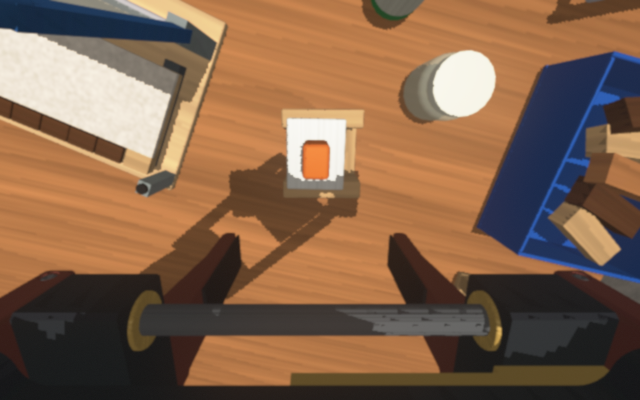

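Stand A (348,148 in the wrist view) carries the roller and is 590 mm from the base. The look-alike B is 687 mm away, outside this view. A is the one meant, and this close-up confirms it. Next I'll refine the handle position.

Run:
```python
from h import *
c=cam("wrist"); im=cv2.imread("pics/w1.png"); hsv=cv2.cvtColor(im,cv2.COLOR_BGR2HSV)
sub=hsv[135:190,295:335]; m=((sub[...,1]>170)&(sub[...,2]>150)&(sub[...,0]<18))
p=np.argwhere(m)[:,::-1]+[295,135]; print(len(p),p.min(0),p.max(0))
for v in range(138,186,3): print(v,hsv[v,316])
ux=lambda u,v,z:to_z("wrist",(u,v),z,c).round(1)
print("handle", ux(316,163,125), "plate ctr",ux(317.5,153,73),"cheek top L/R",ux(282,116,65),ux(363,116,65),ux(284,191,65),ux(360,191,65))
```

```text
842 [303 144] [328 178]
138 [ 23   8 246]
141 [ 11 151 135]
144 [ 11 189 185]
147 [ 12 188 240]
150 [ 12 185 244]
153 [ 12 186 244]
156 [ 12 187 243]
159 [ 12 188 242]
162 [ 12 189 242]
165 [ 12 190 241]
168 [ 12 189 241]
171 [ 12 191 240]
174 [ 12 192 240]
177 [ 11 192 226]
180 [ 16  28 200]
183 [ 22  21 131]
handle [ 492.5 -330.8  125. ] plate ctr [ 495.8 -332.1   73. ] cheek top L/R [ 524.7 -285.5   65. ] [ 545.2 -371.1   65. ] [ 443.  -304.9   65. ] [ 463.7 -391.1   65. ]
```

Call:
move_arm(
  rows=[
    [3.46,0.3,0,0,100],
    [0,0,5,0,100],
    [0,0,5,0,100],
    [0,0,4,0,100],
    [0,0,1.5,0,100],
    [0,0,0.5,0,100],
    [0,0,0.2,0,100],
    [0,0,0,0,100],
  ],
)

```text
t: 3.15
ee_pos: [495.2, -331.2, 79.0]
orientation: [3.119, 0.368, 0.003]
ft_force: [0.4, 0.9, -0.9]
width: 87.9
grasp_force: 0.0
```

Call:
move_arm(
  rows=[
    [0,0,0.2,0,100],
    [0,0,0.2,0,100],
    [0,0,0,0,100],
  ],
)

```text
t: 3.52
ee_pos: [494.4, -330.5, 73.6]
orientation: [-3.12, -0.368, 0.0]
ft_force: [0.1, 0.2, 0.5]
width: 87.7
grasp_force: 0.0
```

Call:
move_arm(
  rows=[
    [0,0,0,0,30],
    [0,0,0,0,0],
    [0,0,0,0,0],
    [0,0,0,0,0],
    [0,0,0,0,0],
  ],
)

```text
t: 4.15
ee_pos: [494.4, -330.6, 73.7]
orientation: [-3.12, -0.368, -0.0]
ft_force: [0.1, -0.4, -0.1]
width: 41.0
grasp_force: 0.0
```

Call:
move_arm(
  rows=[
    [0,0,0,0,0],
    [0,0,0,0,0],
    [0,0,0,0,0],
    [0,0,0,0,0],
  ],
)

```text
t: 4.65
ee_pos: [494.2, -330.2, 73.6]
orientation: [-3.119, -0.368, 0.001]
ft_force: [-1.7, 3.2, 3.3]
width: 25.9
grasp_force: 30.0
```

Call:
move_arm(
  rows=[
    [0,0,-1,0,0],
    [0,0,-4,0,0],
    [0,0,-5.5,0,0],
    [0,0,-5.5,0,0],
    [0,0,-5.5,0,0],
    [-2,-4.7,-1,0,0],
    [-2,-4.7,0,0,0],
    [-2,-4.6,0,-8.5,0],
    [0,0,0,-10,0],
    [0,0,0,-10,0],
  ],
)

```text
t: 5.9
ee_pos: [403.2, -208.1, 299.3]
orientation: [2.928, 1.133, 0.001]
ft_force: [0.1, -0.1, -3.6]
width: 25.6
grasp_force: 30.0
```

Call:
move_arm(
  rows=[
    [0,0,0,-10,0],
    [0,0,0,-10,0],
    [0,0,0,-10,0],
    [0,0,0,-10,0],
    [0,0,0,-10,0],
    [0,0,0,-10,0],
    [0,0,0,-10,0],
    [0,0,0,-10,0],
    [0,0,0,-10,0],
    [0,0,0,-10,0],
  ],
)

```text
t: 7.15
ee_pos: [403.4, -208.6, 299.0]
orientation: [1.016, 2.972, -0.001]
ft_force: [1.6, -0.3, -3.7]
width: 25.8
grasp_force: 30.0
```

Call:
move_arm(
  rows=[
    [0,0,0,-10,0],
    [0,0,0,-10,0],
    [0,0,0,-8,0],
    [0,0,0,0,0],
    [0,0,0,0,0],
  ],
)

```text
t: 7.78
ee_pos: [403.5, -208.5, 298.8]
orientation: [0.28, 3.129, -0.0]
ft_force: [0.4, -0.3, -3.5]
width: 25.8
grasp_force: 30.0
```

Run:
```python
from h import *
c=cam("wrist"); im=optics.get_image("wrist"); cv2.imwrite("pics/w2.png",im)
go([456,-24,300],170)
print([(l,px("wrist",X,c).round()) for l,X in dict(strip=[456,-24,60],e1=[443,-112,60],e2=[474,60,60]).items()])
for r in spotter.regions_of("wrist","strip1"): print(r["point"],r["conf"],r["region"].sum())
for r in spotter.find_in("wrist","cover_bar"): print("bar",r["point"],r["conf"])
```

```text
pos [ 403.5 -208.5  298.8] toolx yaw 169.82 tilt 0.02 F [-0.3  0.2 -3.9] t 7.825
 d cm [-1.91 19.08 -0.12] turn -0.18
[('strip', array([453., 188.])), ('e1', array([388., 190.])), ('e2', array([515., 190.]))]
[484.7, 190.2] 0.78 308
[420.1, 189.0] 0.67 293
[506.8, 187.0] 0.6 308
[396.7, 185.2] 0.59 313
[462.7, 186.9] 0.53 286
[441.1, 187.4] 0.52 282
bar [506.2, 351.0] 0.78
bar [484.4, 188.4] 0.3
```

View pics/w2.png

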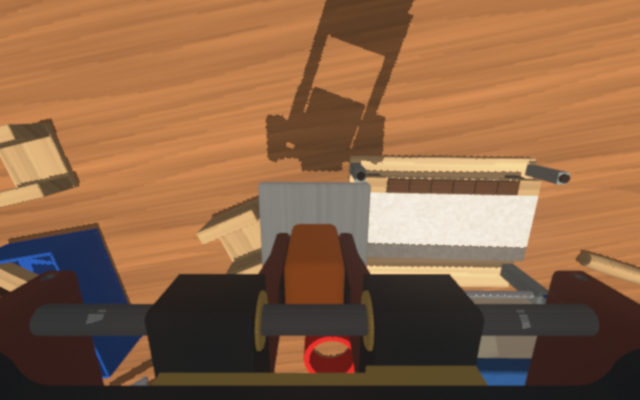

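Run:
```python
from h import *
c=cam("wrist"); im=cv2.imread("pics/w2.png"); hsv=cv2.cvtColor(im,cv2.COLOR_BGR2HSV)
m=np.zeros((400,640),np.uint8); m[172:202,380:528]=((hsv[...,2]<150)&(hsv[...,1]>90))[172:202,380:528]
for u in(400,420,440,460,480,500): print(u,hsv[174:200:2,u,2])
print(np.where(m[186])[0][[0,-1]])
P=[]
for r in spotter.regions_of("wrist","strip1"):
    P.append(to_z("wrist",np.argwhere(r["region"])[:,::-1].mean(0),64,c)[:2])
P=np.array(sorted(P,key=lambda p:p[1])); print(P.round(1))
d=np.polyfit(P[:,1],P[:,0],1); print("yaw y axis",np.degrees(np.arctan(d[0])),"mean",P.mean(0))
for a,b in((386.5,186.5),(519,186.5)): print(to_z("wrist",(a,b),60,c).round(1),to_z("wrist",(a,b),70,c).round(1))
```

```text
400 [134 130 122 101 106 107 109 109 109 144 236 241 242]
420 [137 130 143 102 108 107 110 109 110 124 222 243 243]
440 [138 132 133  97 108 107 111 110 110 121 209 240 239]
460 [137 132 119 101 108 107 110 110 110 115 196 243 246]
480 [137 137 138 113 106 108 109 110 109 112 164 239 241]
500 [137 137 125 111 101 107 108 109 110 111 143 234 241]
[387 518]
[[ 438.5 -100. ]
 [ 444.7  -71.3]
 [ 450.7  -42.1]
 [ 455.8  -11.9]
 [ 462.3   17.3]
 [ 468.2   47.4]]
yaw y axis 11.303944161412653 mean [453.34279773 -26.75798327]
[ 438. -114.   60.] [ 435.2 -116.1   70. ]
[470.2  65.9  60. ] [466.6  59.4  70. ]
```

Call:
move_arm(
  rows=[
    [0,0,0,1.1,0],
    [-0.74,4.2,0,0,0],
    [-0.74,4.2,0,0,0],
    [0,0,5,0,0],
    [0,0,5,0,0],
    [0,0,5,0,0],
    [0,0,0.9,0,0],
    [0,0,0,0,0],
  ],
)

```text
t: 8.98
ee_pos: [434.8, -129.0, 140.2]
orientation: [-0.306, -3.127, -0.0]
ft_force: [0.4, -1.3, -2.7]
width: 25.8
grasp_force: 30.0
```

Call:
move_arm(
  rows=[
    [0,0,0.3,0,0],
    [0,0,0.3,0,0],
    [0,0,0,0,0],
  ],
)

```text
t: 9.35
ee_pos: [434.6, -129.0, 134.3]
orientation: [0.305, 3.126, -0.0]
ft_force: [-1.4, -0.0, -4.3]
width: 26.3
grasp_force: 30.0
```

Call:
move_arm(
  rows=[
    [0,0,0.2,0,0],
    [0,0,0.2,0,0],
    [0,0,0,0,0],
  ],
)

```text
t: 9.72
ee_pos: [434.2, -128.8, 129.5]
orientation: [-0.305, -3.126, -0.0]
ft_force: [-0.4, -0.8, -4.3]
width: 25.8
grasp_force: 30.0
```

Call:
move_arm(
  rows=[
    [0,0,0.2,0,0],
    [0,0,0.1,0,0],
    [0,0,0,0,0],
  ],
)

```text
t: 10.1
ee_pos: [434.4, -128.7, 126.6]
orientation: [0.305, 3.127, 0.0]
ft_force: [0.4, 0.5, -3.2]
width: 26.1
grasp_force: 30.0
```

Call:
move_arm(
  rows=[
    [0,0,0.2,0,0],
    [0,0,0.1,0,0],
    [0,0,0,0,0],
  ],
)

```text
t: 10.48
ee_pos: [434.7, -128.0, 123.8]
orientation: [0.307, 3.126, 0.002]
ft_force: [2.0, 7.2, 0.1]
width: 26.2
grasp_force: 30.0
```

Call:
move_arm(
  rows=[
    [0,0,0.2,0,0],
    [0,0,0.1,0,0],
    [0,0,0,0,0],
  ],
)

```text
t: 10.85
ee_pos: [434.9, -127.1, 120.9]
orientation: [0.309, 3.126, 0.005]
ft_force: [2.2, 14.3, 3.2]
width: 25.9
grasp_force: 30.0
```

Call:
move_arm(
  rows=[
    [0,0,-1.3,0,0],
    [0,3,0,0,0],
    [0,0,0.2,0,0],
    [0,0,0.2,0,0],
    [0,0,0,0,0],
  ],
)

```text
t: 11.48
ee_pos: [439.8, -99.9, 129.5]
orientation: [-0.306, -3.126, 0.0]
ft_force: [0.3, 0.8, -3.5]
width: 26.2
grasp_force: 30.0
```

Call:
move_arm(
  rows=[
    [0,0,0.2,0,0],
    [0,0,0.2,0,0],
    [0,0,0,0,0],
  ],
)

```text
t: 11.85
ee_pos: [439.9, -99.5, 125.5]
orientation: [-0.306, -3.126, -0.0]
ft_force: [-0.0, 1.1, -3.0]
width: 25.7
grasp_force: 30.0
```

Call:
move_arm(
  rows=[
    [0,0,0.1,0,0],
    [0,0,0.1,0,0],
    [0,0,0,0,0],
  ],
)

```text
t: 12.22
ee_pos: [440.0, -99.4, 123.6]
orientation: [-0.305, -3.127, -0.0]
ft_force: [0.2, -0.1, -3.7]
width: 26.0
grasp_force: 30.0
```

Call:
move_arm(
  rows=[
    [0,0,0.1,0,0],
    [0,0,0.1,0,0],
    [0,0,0.1,0,0],
    [0,0,0,0,0],
  ],
)

```text
t: 12.72
ee_pos: [440.0, -99.4, 120.6]
orientation: [-0.305, -3.126, -0.0]
ft_force: [-0.2, -0.0, -3.6]
width: 25.9
grasp_force: 30.0
```

Call:
move_arm(
  rows=[
    [0,0,0.1,0,0],
    [0,0,0.1,0,0],
    [0,0,0,0,0],
  ],
)

```text
t: 13.1
ee_pos: [440.0, -99.4, 118.6]
orientation: [-0.305, -3.127, -0.0]
ft_force: [-0.0, 0.7, -3.6]
width: 25.8
grasp_force: 30.0
```

Call:
move_arm(
  rows=[
    [0,0,0.1,0,0],
    [0,0,0.1,0,0],
    [0,0,0,0,0],
  ],
)

```text
t: 13.48
ee_pos: [440.0, -99.4, 116.6]
orientation: [-0.305, -3.127, -0.0]
ft_force: [-0.7, 0.0, -2.6]
width: 25.8
grasp_force: 30.0
```

Call:
move_arm(
  rows=[
    [0,0,0.1,0,0],
    [0,0,0.1,0,0],
    [0,0,0.1,0,0],
    [0,0,0,0,0],
  ],
)

```text
t: 13.98
ee_pos: [440.1, -99.4, 113.7]
orientation: [-0.305, -3.127, -0.0]
ft_force: [-0.1, -0.4, -3.6]
width: 25.6
grasp_force: 30.0
```

Call:
move_arm(
  rows=[
    [0,0,0.1,0,0],
    [0,0,0.1,0,0],
    [0,0,0,0,0],
  ],
)

```text
t: 14.35
ee_pos: [440.2, -99.5, 112.0]
orientation: [0.305, 3.126, -0.0]
ft_force: [-2.5, 0.2, 5.2]
width: 25.8
grasp_force: 30.0
```

Call:
move_arm(
  rows=[
    [0,0,0.1,0,0],
    [0,0,0.1,0,0],
    [0,0,0,0,0],
  ],
)

```text
t: 14.72
ee_pos: [440.2, -99.4, 109.8]
orientation: [0.305, 3.127, -0.0]
ft_force: [-1.7, -0.7, 4.6]
width: 25.9
grasp_force: 30.0
```

Call:
move_arm(
  rows=[
    [0,0,0.1,0,0],
    [0,0,0,0,0],
  ],
)

```text
t: 14.98
ee_pos: [440.2, -99.5, 109.2]
orientation: [0.305, 3.126, -0.0]
ft_force: [-2.8, -0.3, 12.2]
width: 25.9
grasp_force: 30.0
```

Call:
move_arm(
  rows=[
    [0,0,0.1,0,0],
    [0,0,0,0,0],
  ],
)

```text
t: 15.22
ee_pos: [440.4, -99.6, 109.0]
orientation: [0.305, 3.126, -0.0]
ft_force: [-6.7, 0.4, 22.9]
width: 25.9
grasp_force: 30.0
```

Call:
move_arm(
  rows=[
    [0,0,0.1,0,0],
    [0,0,0,0,0],
  ],
)

```text
t: 15.48
ee_pos: [441.0, -99.8, 108.7]
orientation: [0.305, 3.125, -0.001]
ft_force: [-8.0, 0.8, 30.2]
width: 25.8
grasp_force: 30.8
```

Call:
move_arm(
  rows=[
    [0,0,-0.15,0,0],
    [0,0.5,0,0,0],
    [0,0.5,0,0,0],
    [0,0,0,0,0],
  ],
)

```text
t: 15.98
ee_pos: [442.8, -90.3, 109.4]
orientation: [0.303, 3.125, -0.002]
ft_force: [-5.2, -3.1, 17.1]
width: 25.9
grasp_force: 30.6
```

Call:
move_arm(
  rows=[
    [0,0.5,0,0,0],
    [0,0.5,0,0,0],
    [0,0,0,0,0],
  ],
)

```text
t: 16.35
ee_pos: [444.9, -79.9, 109.6]
orientation: [0.304, 3.125, -0.001]
ft_force: [-5.0, 0.5, 21.2]
width: 25.9
grasp_force: 30.6
```

Call:
move_arm(
  rows=[
    [0,0.5,0,0,0],
    [0,0.5,0,0,0],
    [0,0,0,0,0],
  ],
)

```text
t: 16.73
ee_pos: [446.9, -70.0, 109.9]
orientation: [0.304, 3.125, -0.0]
ft_force: [-5.5, 0.2, 26.1]
width: 26.1
grasp_force: 30.7
```

Call:
move_arm(
  rows=[
    [0,0,-0.08,0,0],
    [0,0.5,-0.02,0,0],
    [0,0.5,-0.02,0,0],
    [0,0.5,-0.02,0,0],
    [0,0.5,-0.02,0,0],
    [0,0,0,0,0],
  ],
)

```text
t: 17.48
ee_pos: [450.8, -50.3, 110.8]
orientation: [0.304, 3.125, -0.0]
ft_force: [-3.6, 0.2, 14.8]
width: 25.6
grasp_force: 30.5
```

Call:
move_arm(
  rows=[
    [0,0.5,-0.02,0,0],
    [0,0.5,-0.02,0,0],
    [0,0.5,-0.02,0,0],
    [0,0.5,-0.02,0,0],
    [0,0,0,0,0],
  ],
)

```text
t: 18.1
ee_pos: [454.7, -31.2, 111.6]
orientation: [0.304, 3.125, -0.001]
ft_force: [-3.0, -3.1, 14.4]
width: 26.0
grasp_force: 30.5
```

Call:
move_arm(
  rows=[
    [0,0.5,-0.02,0,0],
    [0,0.5,-0.02,0,0],
    [0,0.5,-0.02,0,0],
    [0,0.5,-0.02,0,0],
    [0,0.5,-0.02,0,0],
    [0,0.5,-0.02,0,0],
    [0,0,0,0,0],
  ],
)

```text
t: 18.98
ee_pos: [460.5, -1.6, 112.7]
orientation: [0.304, 3.125, -0.001]
ft_force: [-2.2, -3.4, 12.2]
width: 26.1
grasp_force: 30.5
```

Call:
move_arm(
  rows=[
    [0,0.5,-0.02,0,0],
    [0,0.5,-0.02,0,0],
    [0,0.5,-0.02,0,0],
    [0,0.5,-0.02,0,0],
    [0,0.5,-0.02,0,0],
    [0,0.5,-0.02,0,0],
    [0,0,0,0,0],
  ],
)

```text
t: 19.85
ee_pos: [466.3, 27.9, 113.8]
orientation: [0.304, 3.125, -0.001]
ft_force: [-2.0, -2.8, 10.7]
width: 25.8
grasp_force: 30.5
```

Call:
move_arm(
  rows=[
    [0,0.5,-0.02,0,0],
    [0,0.5,-0.02,0,0],
    [0,0.5,-0.02,0,0],
    [0,0.5,-0.02,0,0],
    [0,0.5,-0.02,0,0],
    [0,0,0,0,0],
  ],
)

```text
t: 20.6
ee_pos: [471.3, 53.1, 114.8]
orientation: [0.304, 3.124, 0.001]
ft_force: [-1.3, -0.1, 9.1]
width: 25.9
grasp_force: 30.5
```

Call:
move_arm(
  rows=[
    [0,0.3,0.05,0,0],
    [0,0,0,0,0],
    [0,-0.8,0.03,0,0],
    [0,-0.8,0.03,0,0],
    [0,-0.8,0.03,0,0],
    [0,-0.8,0.03,0,0],
    [0,-0.8,0.03,0,0],
    [0,0,0,0,0],
  ],
)

```text
t: 21.6
ee_pos: [464.1, 15.9, 113.3]
orientation: [0.306, 3.124, 0.0]
ft_force: [-3.5, -1.4, 16.1]
width: 26.0
grasp_force: 30.6
```

Call:
move_arm(
  rows=[
    [0,-0.8,0.03,0,0],
    [0,-0.8,0.03,0,0],
    [0,-0.8,0.03,0,0],
    [0,-0.8,0.03,0,0],
    [0,-0.8,0.03,0,0],
    [0,-0.8,0.03,0,0],
    [0,0,0,0,0],
  ],
)

```text
t: 22.48
ee_pos: [454.8, -31.3, 111.5]
orientation: [0.306, 3.124, -0.0]
ft_force: [-2.4, -1.1, 17.3]
width: 25.9
grasp_force: 30.6
```

Call:
move_arm(
  rows=[
    [0,0,-2.5,0,0],
    [0,0,-5,0,0],
    [0,0,-5,0,0],
    [0,-5,0,0,0],
    [0,-5,0,0,0],
    [0,-5,0,0,0],
    [0,-5,0,0,0],
  ],
)

```text
t: 23.35
ee_pos: [414.3, -228.3, 234.7]
orientation: [-0.305, -3.127, -0.0]
ft_force: [1.2, -0.1, -3.7]
width: 25.9
grasp_force: 30.4
```

Run:
```python
from h import *
c=cam("wrist"); im=optics.get_image("wrist"); 
p=px("wrist",[455,-26,55],c).astype(int); print(p); u0=max(0,min(640-260,p[0]-130)); v0=max(0,p[1]-65)
cv2.imwrite("pics/w3.png",cv2.resize(im[v0:v0+150,u0:u0+260],(780,450),interpolation=cv2.INTER_CUBIC))
go([494.5,-334,240],193.5)
```

```text
[490 184]
pos [ 413.9 -233.2  234.9] toolx yaw 168.8 tilt 0.2 F [ 0.1 -4.5 -2.7] t 23.4
 d cm [-9.87 -8.33 -0.47] turn -24.7
```

View pics/w3.png

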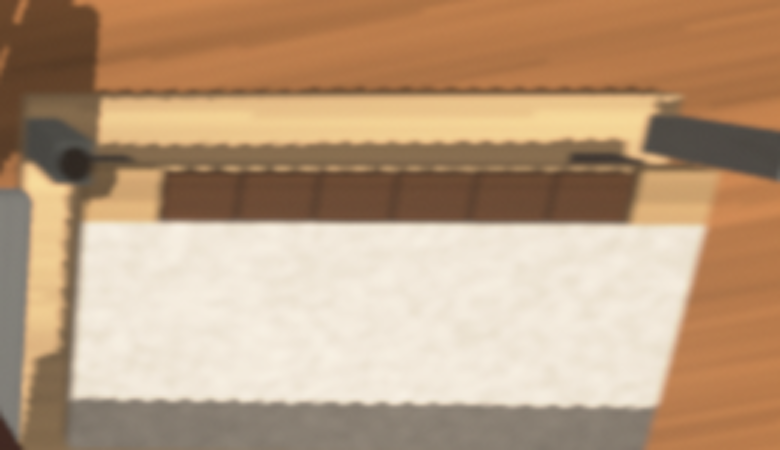

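The strip runs as one even line at crop (160–635, 170–220), level with both corner blocks, so all six blocks are flush. Next I'll take the roller back to stand A.

Call:
move_arm(
  rows=[
    [-3.3,-2.8,0,0,0],
    [-3.3,-2.8,0,0,0],
    [-3.27,-2.73,0,0,0],
    [0,0,0,-8.3,0],
    [0,0,0,-8.2,0],
    [0,0,0,-8.2,0],
    [0,0,0,0,0],
    [0,0,5,0,0],
    [0,0,3,0,0],
    [0,0,0,0,0],
  ],
)

```text
t: 24.65
ee_pos: [494.0, -326.6, 152.6]
orientation: [0.366, -3.116, -0.006]
ft_force: [-0.5, 0.3, -2.7]
width: 25.8
grasp_force: 30.4
```

Run:
```python
from h import *
go([494.5,-334,74],193.5)
```

```text
pos [ 494.  -326.6  152.6] toolx yaw -166.59 tilt 0.32 F [-0.5  0.3 -2.7] t 24.65
 d cm [ 0.1  -0.77  7.85] turn -360.09
```

Call:
move_arm(
  rows=[
    [0.1,-0.75,0,0,0],
    [0,0,3,0,0],
    [0,0,3,0,0],
    [0,0,1,0,0],
    [0,0,0.5,0,0],
    [0,0,0,0,0],
  ],
)

```text
t: 25.4
ee_pos: [497.1, -335.9, 81.2]
orientation: [-0.37, 3.118, -0.002]
ft_force: [0.2, -0.5, -2.8]
width: 25.7
grasp_force: 30.4
```

Call:
move_arm(
  rows=[
    [0,0,0.1,0,0],
    [0,0,0.1,0,0],
    [0,0,0,0,0],
  ],
)

```text
t: 25.78
ee_pos: [496.6, -335.3, 78.4]
orientation: [-0.371, 3.119, -0.0]
ft_force: [-0.6, -1.0, -3.7]
width: 26.0
grasp_force: 30.4
```

Call:
move_arm(
  rows=[
    [0,0,0.1,0,0],
    [0,0,0.1,0,0],
    [0,0,0.1,0,0],
    [0,0,0,0,0],
  ],
)

```text
t: 26.28
ee_pos: [496.4, -335.3, 75.0]
orientation: [0.371, -3.119, -0.0]
ft_force: [0.8, 0.8, -3.7]
width: 26.1
grasp_force: 30.4
```

Call:
move_arm(
  rows=[
    [0,0,0.1,0,0],
    [0,0,0.05,0,0],
    [0,0,0,0,0],
  ],
)

```text
t: 26.65
ee_pos: [496.5, -335.3, 73.7]
orientation: [-0.371, 3.12, -0.0]
ft_force: [-1.0, 0.2, -2.6]
width: 25.7
grasp_force: 30.4
```

Call:
move_arm(
  rows=[
    [0,0,0.1,0,0],
    [0,0,0,0,0],
  ],
)

```text
t: 26.9
ee_pos: [496.4, -335.3, 73.6]
orientation: [-0.37, 3.12, -0.0]
ft_force: [-3.4, 1.5, 6.6]
width: 26.0
grasp_force: 30.4
```

Call:
move_arm(
  rows=[
    [0,0,0.05,0,0],
    [0,0,0,0,0],
  ],
)

```text
t: 27.15
ee_pos: [496.4, -335.4, 73.6]
orientation: [-0.37, 3.119, -0.0]
ft_force: [-6.0, 2.9, 11.0]
width: 26.0
grasp_force: 30.4
```

Call:
move_arm(
  rows=[
    [0,0,-0.1,0,60],
    [0,0,0,0,60],
    [0,0,0,0,60],
    [0,0,0,0,60],
    [0,0,-3,0,60],
    [0,0,-5,0,40],
    [0,0,-5,0,0],
    [0,0,-6,0,0],
    [0,0,-6,0,0],
    [0,0,0,0,0],
  ],
)

```text
t: 28.4
ee_pos: [498.5, -336.6, 328.6]
orientation: [-0.37, 3.113, -0.01]
ft_force: [0.4, 0.0, -0.5]
width: 5.5
grasp_force: 0.0
```

Run:
```python
from h import *
c=cam("wrist"); im=optics.get_image("wrist"); cv2.imwrite("pics/w4.png",im)
go([494,-338,300])
print(px("wrist",[494,-338,65],c),get_obs()["qpos"].round(2))
t=optics.get_image("top"); cv2.imwrite("pics/top1.png",t)
hsv=cv2.cvtColor(t,cv2.COLOR_BGR2HSV); m=cv2.inRange(hsv,(100,120,60),(130,255,255)); m[:,:260]=0;m[:,370:]=0;m[:165]=0;m[210:]=0
b=np.argwhere(m)[:,::-1].astype(np.float32); r=cv2.minAreaRect(b); print(r)
for z in(240,255): print([to_z("top",x,z).round(1) for x in cv2.boxPoints(r)])
# bar angle from top view: search angle matching the bar row
O=np.array([455,-26,0.]); yaw=-np.radians(11.3); X=np.array([np.cos(yaw),np.sin(yaw),0]); Z=np.array([0,0,1.])
Y=np.array([-np.sin(yaw),np.cos(yaw),0]); H=O+150*X+87*Z
for a in np.arange(1.25,1.5,.05):
    u=-X*np.cos(a)+Z*np.sin(a); n=X*np.sin(a)+Z*np.cos(a); B=H+170*u
    print(round(a,2),[px("top",B+s*Y+d*n+e*u).round(1).tolist() for s in(0,) for d in(0,-14) for e in (-11,11)],B.round())
```

```text
pos [ 497.2 -335.7  325.3] toolx yaw -166.45 tilt 0.24 F [ 0.6  0.  -0.8] t 28.45
 d cm [ 0.37 -0.14  2.53] turn None
[315.5811065  166.81567067] [-0.61  0.29  1.59  0.    1.27 -2.42]
((313.52435302734375, 188.345947265625), (84.32377624511719, 3.4311766624450684), 8.972625732421875)
[array([594.1,  90.5, 240. ]), array([605. ,  88.7, 240. ]), array([ 556. , -177.6,  240. ]), array([ 545.1, -175.5,  240. ])]
[array([592.2,  88.6, 255. ]), array([603. ,  86.7, 255. ]), array([ 554.5, -176.7,  255. ]), array([ 543.7, -174.7,  255. ])]
1.25 [[314.2, 195.2], [313.6, 196.8], [313.5, 199.4], [312.9, 201.0]] [550. -45. 248.]
1.3 [[314.6, 192.8], [314.0, 194.0], [313.9, 197.1], [313.3, 198.3]] [557. -46. 251.]
1.35 [[315.0, 190.4], [314.5, 191.2], [314.3, 194.7], [313.8, 195.5]] [566. -48. 253.]
1.4 [[315.4, 188.0], [315.0, 188.4], [314.7, 192.3], [314.2, 192.7]] [574. -50. 255.]
1.45 [[315.8, 185.5], [315.4, 185.5], [315.1, 189.8], [314.7, 189.9]] [582. -51. 256.]
```

View pics/w4.png

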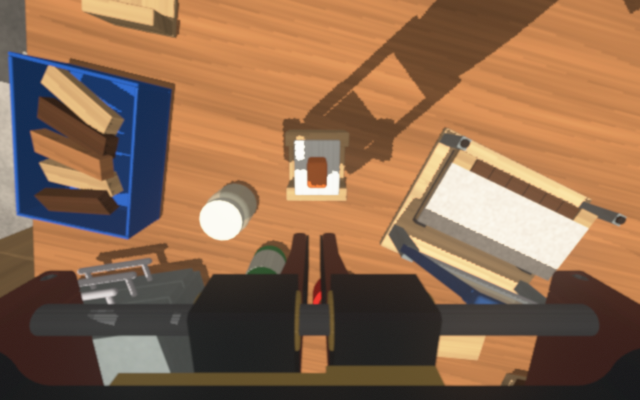

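The roller is back in stand A at pixel (317,170), centred and upright; the cover is still open at about 1.45 rad. I'll bring the closed fingers round behind the cover.

Call:
move_arm(
  rows=[
    [-3.05,4,0,0,0],
    [-3.05,4,0,0,0],
    [-3.05,4,0,0,0],
    [-3.05,4,0,0,0],
    [-3.05,4,0,0,0],
    [-3.05,4,0,8.3,0],
    [0,0,0,8.3,0],
    [0,0,0,8.3,0],
    [0,0,0,0,0],
    [0,0,0,0,0],
  ],
)

```text
t: 29.75
ee_pos: [617.6, -59.2, 321.8]
orientation: [-0.307, -3.124, -0.0]
ft_force: [0.4, -0.3, -0.2]
width: 0.6
grasp_force: 0.0
```

Run:
```python
from h import *
O=np.array([455,-26,0.]); yaw=-np.radians(11.3); X=np.array([np.cos(yaw),np.sin(yaw),0]); Y=np.array([-X[1],X[0],0])
o=get_obs(); d=o["ee_pos"]-O; print("jig xyz",(d@X).round(1),(d@Y).round(1),o["ee_pos"][2].round(1),"width",o["width"])
go([619,-59,235],168.7)
c=cam("wrist"); im=optics.get_image("wrist"); 
for l in("cover_bar","cover"): print(l,[(r["point"],round(r["conf"],2)) for r in spotter.find_in("wrist",l)])
cv2.imwrite("pics/w5.png",im)
for a in(1.35,1.45):
  u=-X*np.cos(a)+np.array([0,0,np.sin(a)]); B=O+150*X+[0,0,87]+181*u
  print(a,"bar top edge px",[px("wrist",B+s*Y,c).round().tolist() for s in(-140,0,140)])
prev=None
for a in np.arange(1.45,-0.02,-0.1):
  p=np.array([150-145*np.cos(a)-6*np.sin(a)+10, 87+145*np.sin(a)-6*np.cos(a)])
  print(round(a,2),p.round(1),None if prev is None else (-(p-prev)/10).round(2)); prev=p
```

```text
jig xyz 165.9 -0.7 321.8 width 0.6358538141792724
pos [617.6 -59.2 321.8] toolx yaw 168.79 tilt 0.14 F [ 0.4 -0.3 -0.2] t 29.75
 d cm [-0.16  0.05  8.67] turn 0.09
cover_bar [([323.3, 157.3], 0.64)]
cover [([322.0, 157.1], 0.75), ([323.3, 152.4], 0.65)]
1.35 bar top edge px [[125.0, 147.0], [316.0, 147.0], [508.0, 147.0]]
1.45 bar top edge px [[127.0, 171.0], [316.0, 172.0], [506.0, 172.0]]
1.45 [136.6 230.2] None
1.35 [122.4 227.2] [1.42 0.31]
1.25 [108.6 222.7] [1.38 0.45]
1.15 [ 95.3 216.9] [1.33 0.58]
1.05 [ 82.6 209.8] [1.26 0.71]
0.95 [ 70.8 201.5] [1.19 0.83]
0.85 [ 59.8 192. ] [1.1  0.95]
0.75 [ 49.8 181.4] [1.   1.05]
0.65 [ 40.9 170. ] [0.89 1.15]
0.55 [ 33.2 157.7] [0.77 1.23]
0.45 [ 26.8 144.7] [0.64 1.3 ]
0.35 [ 21.7 131.1] [0.51 1.36]
0.25 [ 18.  117.1] [0.37 1.4 ]
0.15 [ 15.7 102.7] [0.23 1.43]
0.05 [14.9 88.3] [0.09 1.45]
```

View pics/w5.png

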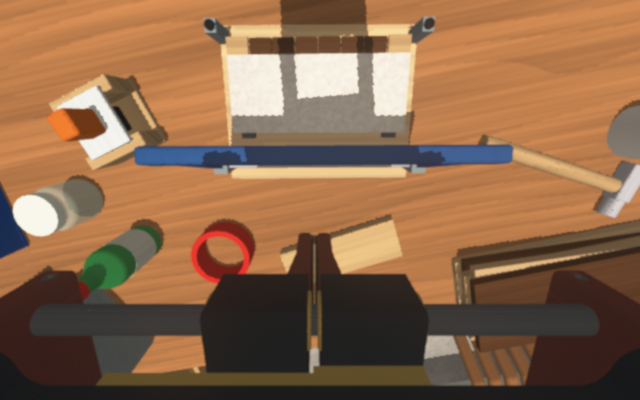

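The bar lies at rows 146–165, angle about 1.42, and the fingers at (318,250) are on its far side. I'll descend behind it and push gently.

Call:
move_arm(
  rows=[
    [0,0,4.5,0,0],
    [0,0,4.6,0,0],
    [1.5,0,0,0,0],
    [0.8,0,0,0,0],
    [0.6,0,0,0,0],
    [0.7,0,0.1,0,0],
    [0.7,0,0.2,0,0],
    [0,0,0,0,0],
  ],
)

```text
t: 30.9
ee_pos: [575.5, -50.5, 229.4]
orientation: [-0.311, -3.126, -0.0]
ft_force: [-0.0, 0.2, 0.6]
width: 0.4
grasp_force: 0.1
```

Call:
move_arm(
  rows=[
    [0.7,0,0.2,0,0],
    [0.7,0,0.2,0,0],
    [0,0,0,0,0],
  ],
)

```text
t: 31.28
ee_pos: [561.1, -47.7, 224.6]
orientation: [-0.31, -3.124, -0.0]
ft_force: [-0.1, 0.3, 0.1]
width: 0.4
grasp_force: 0.0
```

```bash
cat >> h.py <<'E'
O=np.array([455,-26,0.]); _y=-np.radians(11.3); X=np.array([np.cos(_y),np.sin(_y),0]); Y=np.array([-X[1],X[0],0])
def ang():
    im=optics.get_image("top"); c=cam("top"); hsv=cv2.cvtColor(im,cv2.COLOR_BGR2HSV); m=cv2.inRange(hsv,(100,120,60),(130,255,255)); m[:,:255]=0;m[:,375:]=0;m[:150]=0;m[260:]=0
    k=np.argwhere(m)[:,::-1]; ctr=np.median(k,0); best=[]
    for a in np.arange(0,1.5,.01):
        u=-X*np.cos(a)+np.array([0,0,np.sin(a)]); n=X*np.sin(a)+np.array([0,0,np.cos(a)]); Q=O+150*X+[0,0,87]+170*u-5*n
        # distance of bar mask from the predicted bar line
        A,B=px("top",Q-130*Y,c),px("top",Q+130*Y,c); t=(B-A)/np.linalg.norm(B-A); best.append((np.mean(np.abs((k-A)@[-t[1],t[0]])),a))
    o=get_obs(); d=o["ee_pos"]-O; print("cover",min(best),len(k),"tcp jig",(d@X).round(1),(d@Y).round(1),o["ee_pos"][2].round(1),"F",o["ft_force"].round(1)); return im
E
python3 - <<'E'
from h import *
cv2.imwrite("pics/top2.png",ang()[120:320,190:510])
im=optics.get_image("scene"); cv2.imwrite("pics/sc2.png",cv2.resize(im[90:290,210:470],(780,600),interpolation=cv2.INTER_CUBIC))
E
```

```text
cover (np.float64(0.7534474531073678), np.float64(1.22)) 67 tcp jig 108.5 -0.5 224.7 F [-0.3 -0.7  0.5]
```

View pics/sc2.png

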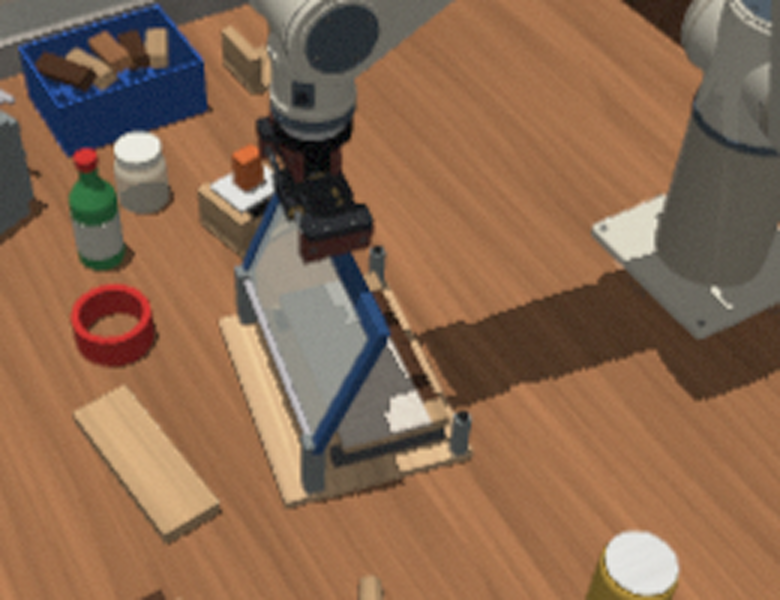

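The cover has followed the fingers to about 1.22 rad (bar at crop 355,290), so I'll continue along its arc.

Call:
move_arm(
  rows=[
    [1.3,0,0.7,0,0],
    [1.25,0,0.7,0,0],
    [1.2,0,0.85,0,0],
    [1.1,0,0.95,0,0],
    [1.0,0,1.05,0,0],
    [0.9,0,1.15,0,0],
    [0.77,0,1.23,0,0],
    [0.64,0,1.3,0,0],
    [0,0,0,0,0],
  ],
)

```text
t: 32.5
ee_pos: [480.7, -31.5, 144.5]
orientation: [-0.311, -3.123, -0.0]
ft_force: [0.1, 0.3, -0.5]
width: 0.5
grasp_force: 0.0
```

```bash
python3 -c "
from h import *
ang()"
```

```text
cover (np.float64(10.378108803942851), np.float64(0.5700000000000001)) 206 tcp jig 27.3 -0.3 145.2 F [-0.9  0.  -0.8]
```

Call:
move_arm(
  rows=[
    [0.5,0,1.3,0,0],
    [0.37,0,1.3,0,0],
    [0.2,0,1.2,0,0],
    [0.1,0,0.8,0,0],
    [0,0,0.5,0,0],
    [0,0,0.3,0,0],
    [0,0,0,0,0],
  ],
)

```text
t: 33.42
ee_pos: [470.8, -29.6, 91.7]
orientation: [-0.311, -3.126, 0.0]
ft_force: [-0.2, 0.0, 0.4]
width: 0.6
grasp_force: 0.0
```

Call:
move_arm(
  rows=[
    [0,0,0.3,0,0],
    [0,0,0.3,0,0],
    [0,0,0,0,0],
  ],
)

```text
t: 33.8
ee_pos: [471.3, -29.6, 88.9]
orientation: [0.31, 3.125, -0.0]
ft_force: [-11.8, 1.2, 43.0]
width: 0.7
grasp_force: 21.7
```

Call:
move_arm(
  rows=[
    [0,0,0.2,0,0],
    [0,0,0.1,0,0],
    [0,0,0,0,0],
  ],
)

```text
t: 34.17
ee_pos: [471.4, -29.6, 88.6]
orientation: [0.31, 3.124, -0.0]
ft_force: [-22.5, 1.5, 81.0]
width: 0.3
grasp_force: 41.1
```

The cover is on its stop at z ≈ 89. I'll back off now.

Call:
move_arm(
  rows=[
    [0,0,-0.5,0,0],
    [0,0,-1,0,0],
    [0,0,-4,0,0],
    [0,0,-5,0,0],
    [0,0,-5,0,0],
    [0,0,0,0,0],
  ],
)

```text
t: 34.92
ee_pos: [473.3, -29.7, 241.5]
orientation: [0.31, 3.119, 0.0]
ft_force: [1.2, 0.8, -0.1]
width: 0.4
grasp_force: 0.0
```

Run:
```python
from h import *
im=optics.get_image("scene"); a=im[110:290,210:450]; cv2.imwrite("pics/fin.png",cv2.resize(a,(800,600),interpolation=cv2.INTER_CUBIC)); print(get_obs()["t"],get_obs()["ft_force"])
```

```text
34.975 [ 0.65538681  0.45983117 -1.01644703]
```

View pics/fin.png

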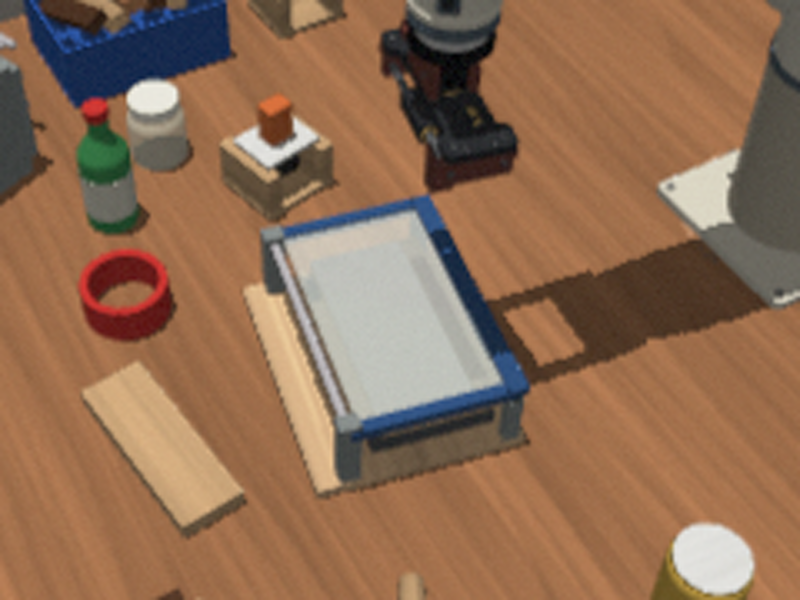

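The cover is closed on its posts (bar at crop 430–520, 200–390), the roller stands in stand A (275,130), and the arm is clear.

```bash
python3 -c "
from h import *
print(close_job())"
```

```text
the job is handed in; nothing more can be done
None
```

I handed the job in at about 35 s (the judge gave no verdict): the strip looked flush after rolling, the cover was closed on its stop, the roller was back in its stand, and the arm was clear; at the stop the wrist force briefly read about 84 N (limit 120 N).

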